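# File the glaze sample board in the lever arch binder

### The job

Lift the red-tipped lever of the binder until its two arch prongs spring up and stay open, slide the punched sample board along the binder's base into the guides until it is fully home against the stop, then press the lever down again so that the prongs close through the board's two holes. Do not knock over or shift the little bottle and the tin beside the binder.

Things in the scene. Friction and masses are not known exactly. Their poses are not given: they have to be found in the camera images.
- binder: Fixed binder mechanism on a black base plate, top 5 mm above the table, from x = -155 to +92 mm and y = -75 to +130 mm. Origin on the table; +x points from its open front to its stop, +y to the lever side, z up. Along y at x = +75 mm, 22 mm up, runs the shaft that carries lever and prongs.
- guide_mouth (a point): Middle of the mouth of the binder's two grey guide fences, on the base (binder x = -40, y = 0, z = 5 mm), axes as binder. The fences, tops 18 mm above the table, are straight from binder x = -10 to +54 mm with inner faces at y = -58 and +58 mm, and flare from there to about y = -69 and +69 mm at the mouth.
- stop (a point): Middle of the face of the steel stop bar, on the base (binder x = +50, y = 0, z = 5 mm), axes as binder; the bar's top is 14.5 mm above the table. The board is home when its rear edge lies against it.
- prong (a point): Tip of the prong at binder y = +40 mm; the other is its twin at y = -40 mm. 5 mm steel arches on the lever's shaft, bowed forward over the stop. Closed they come down vertically at binder x = +28 mm, tip 6 mm above the table, bow 56 mm high, and bar the board's way. Open, the tips are about 47 mm above the table and nothing of them above 80 mm.
- home (a point): Point on the binder (x = +12.5, y = 0, z = 10 mm in its frame) where the board's centre lies when the board is fully home. Axes as binder.
- lever_hinge (a point): Point on the shaft axis in the middle of the lever's width (x = +75, y = +98, z = 22 mm in the binder's frame); the lever turns about the binder's y axis through it.
- lever_tip (a point): Centre of the lever's red end roller: a fixed cross bar, 14 mm in diameter, 36 mm long along the binder's y, 95 mm from the shaft axis, on a flat steel arm 14 mm wide, 4 mm thick. Closed, the lever points to the front (-x) and 15 degrees up: roller centre 47 mm above the table, 35 mm free under it. Open it points 65 degrees up, roller centre 109 mm above the table.
- lever (a joint): Lever angle in rad: 0 closed (prongs down), 0.87 fully open (prongs up); grows as the tip is lifted, tip moving up and away from the front. An over-centre spring (about 5 N at the roller, across the arm) holds it shut below 0.43 and open above: past the middle it snaps over by itself and stays.
- board_center (a point): Centre of the loose sample board: pale wood 75 (x) x 110 (y) x 9 mm, about 0.15 kg, flat on the binder's base in front of the guides, +x roughly towards the stop. Four glazed tiles 3 mm thick are fixed on top, x = -32 to 0 mm. Two holes 14 mm square go through it at x = +15.5, y = -40 and +40 mm.
- dropper_bottle: Bystander: small brown dropper bottle, 33 mm wide, 102 mm tall, standing on the blue mat to the left of the binder. Origin at the middle of its underside.
- wax_tin: Bystander: round green tin, 58 mm across, 22 mm high, to the right of the binder. Origin at the middle of its underside.

How it is judged:
By the outcome, as a careful person would: the job done as asked, in the order asked, and still so for the second after the job is handed in, with the robot touching nothing.
It also fails if it takes over 64 s, if anything falls off the work surface, if the arm or the gripper's body presses on something with over 40 N, if the wrist force passes 120 N, or if a joint passes its speed limit or range.

### The arm

A 7-joint arm with a two-finger parallel gripper is mounted at the origin on a cart in front of the work surface, level with it; the furniture and walls round the work are solid. World frame = base frame: x ahead of the robot, y to its left, z up, the work surface at z = 0. Lengths are in m, angles in rad, forces in N, time in s.
With the tool pointing down it reaches from about 0.4 to 0.85 m from the base axis. Payload 4.5 kg.
Tool frame: the origin (TCP) lies midway between the tips of the shut fingers; the grasp point (between the pads) lies 19 mm behind it; z points along the fingers, y is the line along which they close (so a half turn about z gives the same grasp; the last joint's range is limited). The gripper opens to 88 mm and grips with 3 to 60 N. Pads are 18 mm wide; open, the fingers measure 123 mm over their backs; the gripper's body (75 mm by 187 mm) begins 45 mm behind the grasp point.
Start: joints at [-1.268, 0.689, -0.195, 1.565, 0.157, 0.902, -0.215], TCP at [0.166, 0.603, 0.239] pointing down, gripper open.
Joint ranges: [-3.01, 3.01], [-0.46, 2.08], [-1.47, 1.51], [0.13, 2.56], [-1, 4.14], [0.04, 2.09], [-2.66, 2.66]. Speed limits (rad/s): [2.57, 2.57, 3.14, 3.14, 3.14, 3.14, 3.14].

### API

Orientations are given as a unit quaternion [w, x, y, z].
In Python, from plant import status, get_image, get_calibration, ticket gives the robot as it stands.
- The arm moves only by the tool drive_tool, never from a script. Its argument "series" is one flat list of numbers, 5 for each row, row after row: the shift along the tool's x, y, z in m, then the turn about the tool's z in rad, then the closure, from 0 (fully open) to 1 (shut). In form: [x, y, z, yaw, hand, x, y, z, yaw, hand, ...]. A call has 1 to 5 rows; each row shifts and turns the commanded pose from where the row before left it, along the tool's axes as they then stand; what a row does not reach is not made up. A row lasts 1/12 s, in which the tool goes at most 41.7 mm and 7.16 degrees, less where a joint would pass 70% of its speed; a pose out of reach is approached as far as the arm can. A call with a gripper value outside its range is refused whole. The fingers move at their own pace and stop on an object; "force" is the grip in N (left out, the last holds). Time passes only in rows, so rows that do not move let the fingers close. It gives the time, the measured TCP pose, the force, the opening and the grip force at its end, in the units of the state.
- status.get_obs(): the state, without advancing time (a new reading comes with each control period).
- get_image(name): name is "side" or "top" or "wrist"; returns (picture, depth): 420x560x3 uint8, red, green, blue; 420x560 float32, m along the optical axis (not along the pixel's ray), 0 where there is no reading.
- get_calibration(name): a dict with "intrinsics" (3x3 intrinsics, pixels), "origin" and "rotation" of the camera in the world; the wrist camera has in their place "hand_eye" (4x4, takes a point from camera to tool coordinates, whose origin is the TCP and whose axes are the flange's). Camera axes: x right, y down, z forward; pixel columns grow to the right and rows downward; lengths in m; the calibration is good to about 2 mm. A picture is of the moment at which its call begins: read the wrist's pose just before it. get_calibration takes no time and is no camera call.
- ticket.close_job(): hands the job in; it is judged then, once.
The state is a dict: "clock": time; "qpos": joint angles; "joint_velocities": joint speeds; "tau": joint torques, N m; "ee_pos": TCP position; "tool_rot": TCP orientation; "contact_force": force on the tool from outside, world axes, zero at the start; "torque": the same for the moment, N m; "finger_gap": finger opening in m; "grasp_force": force on a finger pad.
Only numpy, scipy, OpenCV 4.12 (cv2) and the standard library are available. Lean on these libraries where they do the work, as an engineer would, in place of code of your own. Each camera call takes 0.05 s, during which the arm holds its last target. There are 200 camera calls.

## Working session

There is one attempt and no reset: what is moved stays moved. The work goes in short steps, Python scripts to look and compute and a tool call to move; the robot and the scene stay as the last step left them, time stands still between calls to the robot, and variables do not carry over. Pictures are saved under pics/ and viewed, at most 10 in all, crops included, and the job is handed in when it is done.

Besides the shell and the picture viewer there is one more tool, called as name(argument=value, ...), one argument or row to a line, values as JSON. drive_tool: Moves the arm, as the interface text tells. Its arguments: {"type":"object","properties":{"series":{"type":"array","items":{"type":"number"}},"force":{"type":"number"}},"required":["series"]}

```bash
mkdir -p pics; ls; python3 - <<'E'
from plant import status,get_image,get_calibration
import cv2,numpy as np
o=status.get_obs();print(o)
for n in("top","side"):
    p,d=get_image(n);cv2.imwrite(f"pics/{n}0.png",p[:,:,::-1]);np.savez(f"pics/{n}0.npz",p=p,d=d)
    print(n,get_calibration(n))
print(get_calibration("wrist"))
E
```

```text
pics
{'clock': 0.0, 'qpos': array([-1.26818223,  0.68995685, -0.19452746,  1.566331  ,  0.15728217,
        0.90251588, -0.2150885 ]), 'joint_velocities': array([ 0.00171396,  0.00188317, -0.00044529,  0.00195023,  0.00237601,
        0.00240166, -0.00216428]), 'tau': array([-7.22923214e-04, -5.27572846e+01, -1.26631591e+00, -1.53437537e+01,
       -5.24405739e-02,  6.46707922e-03,  1.75894606e-04]), 'ee_pos': array([0.16586266, 0.6019351 , 0.23793079]), 'tool_rot': array([-6.48594254e-05,  1.33956276e-01,  9.90986825e-01, -9.07969283e-04]), 'contact_force': array([ 0.2315905 , -0.04850925,  0.76408928]), 'torque': array([ 0.01099413, -0.00339082, -0.0115426 ]), 'grasp_force': 0.0, 'finger_gap': 0.08805142926543699}
top {'intrinsics': array([[515.47089821,   0.        , 287.16158452],
       [  0.        , 515.47089821, 205.75464751],
       [  0.        ,   0.        ,   1.        ]]), 'origin': array([0.32701656, 0.11330642, 1.54905108]), 'rotation': array([ 0.07082135, -0.67495022,  0.73055346, -0.07561862])}
side {'intrinsics': array([[388.46462723,   0.        , 285.81100005],
       [  0.        , 388.46462723, 204.98276148],
       [  0.        ,   0.        ,   1.        ]]), 'origin': array([0.75713725, 0.89354403, 0.70121781]), 'rotation': array([-0.03985889,  0.07266547,  0.89834028, -0.43141133])}
{'intrinsics': array([[333.11097381,   0.        , 275.89902752],
       [  0.        , 333.11097381, 217.00404243],
       [  0.        ,   0.        ,   1.        ]]), 'hand_eye': array([[-6.76344089e-04, -9.62017993e-01, -2.72985206e-01,
         6.83185919e-02],
       [ 9.99999705e-01, -5.51053084e-04, -5.35636744e-04,
        -3.07830138e-04],
       [ 3.64862846e-04, -2.72985488e-01,  9.62018082e-01,
        -1.45712074e-01],
       [ 0.00000000e+00,  0.00000000e+00,  0.00000000e+00,
         1.00000000e+00]])}
```

View pics/top0.png

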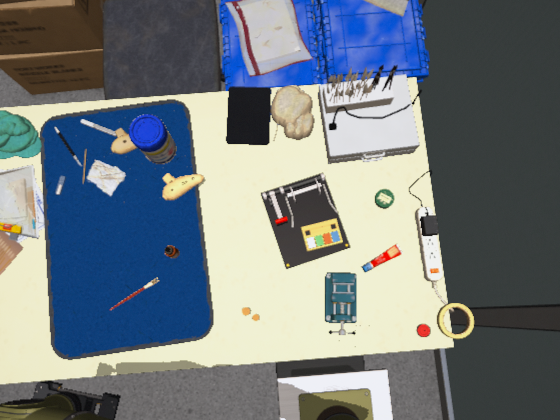

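View pics/side0.png

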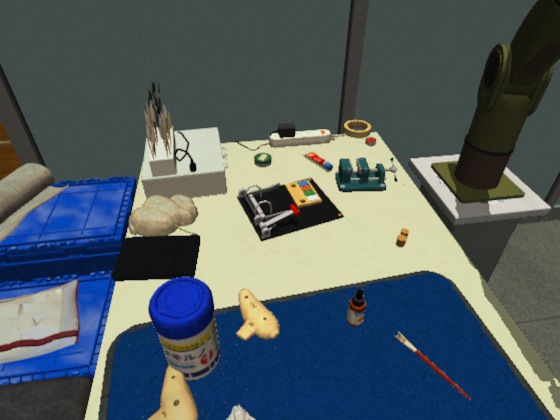

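The top view shows the black binder plate at about (305,220), the red roller at (281,220), the tiled board at (322,235), the tin at (384,199) and the bottle at (171,252). The side view agrees with this. Next I measure the plate, roller and board.

```bash
cat > h.py <<'E'
import numpy as np,cv2
from scipy.spatial.transform import Rotation as R
from plant import status,get_image,get_calibration
def rot(q): return R.from_quat(np.roll(np.asarray(q),-1)).as_matrix()
def cam(n,o=None):
    c=get_calibration(n)
    if n!="wrist": return c["intrinsics"],rot(c["rotation"]),c["origin"]
    T=rot(o["tool_rot"]);H=c["hand_eye"]
    return c["intrinsics"],T@H[:3,:3],o["ee_pos"]+T@H[:3,3]
def plane(C,uv,z):
    K,Rm,t=C
    uv=np.atleast_2d(uv).astype(float)
    r=np.c_[uv,np.ones(len(uv))]@np.linalg.inv(K).T@Rm.T
    return t+r*((z-t[2])/r[:,2])[:,None]
def big(m):
    c=max(cv2.findContours(m.astype(np.uint8),0,1)[0],key=cv2.contourArea);return c[:,0,:]
E
python3 - <<'E'
from h import *
f=np.load("pics/top0.npz");p=f["p"];C=cam("top")
hsv=cv2.cvtColor(p,cv2.COLOR_RGB2HSV);h,s,v=[hsv[...,i].astype(int) for i in range(3)]
roi=np.zeros(v.shape,bool);roi[165:275,255:358]=1
m=(v<90)&roi
c=big(cv2.morphologyEx(m.astype(np.uint8),cv2.MORPH_CLOSE,np.ones((9,9))))
W=plane(C,c,.005)
r=cv2.minAreaRect(W[:,:2].astype(np.float32)*1000);print(r);print(cv2.boxPoints(r))
def cen(m,z): 
    c=big(m);return c.mean(0),plane(C,c.mean(0),z)[0]
print("red",cen(((h<8)|(h>172))&(s>150)&(v>90)&roi&(np.arange(560)<295),.047))
w=cv2.minAreaRect((plane(C,big(cv2.morphologyEx(((v>120)&(s>40)&roi&(np.arange(560)>298)&(np.arange(420)>212)[:,None]).astype(np.uint8),cv2.MORPH_CLOSE,np.ones((5,5)))),.014)[:,:2]*1000).astype(np.float32));print("board",w)
E
```

```text
((603.8734130859375, 40.60157012939453), (243.77174377441406, 201.44747924804688), 14.08460521697998)
[[461.14014  108.63583 ]
 [510.16333  -86.755615]
 [746.6067   -27.432693]
 [697.5835   167.95876 ]]
red (array([281.20689655, 219.82758621]), array([0.60149008, 0.11139135, 0.047     ]))
board ((545.7181396484375, -14.176040649414062), (110.91023254394531, 129.06008911132812), 14.065043449401855)
```

drive_tool(
  series=[-0.025, -0.022, 0, 0, 0, -0.025, -0.022, 0, 0, 0, -0.025, -0.022, 0, 0, 0, -0.025, -0.022, 0, 0, 0, -0.025, -0.022, 0, 0, 0],
)

```text
clock: 0.52
ee_pos: [0.2578, 0.4616, 0.2384]
tool_rot: [-0.0, 0.134, 0.991, -0.0]
contact_force: [0.8, 0.1, 0.6]
finger_gap: 0.0878
grasp_force: 0.0
```

drive_tool(
  series=[-0.025, -0.022, 0, 0, 0, -0.025, -0.022, 0, 0, 0, -0.025, -0.022, 0, 0, 0, -0.025, -0.022, 0, 0, 0, -0.025, -0.022, 0, 0, 0],
)

```text
clock: 0.93
ee_pos: [0.349, 0.3225, 0.2385]
tool_rot: [-0.0, 0.134, 0.991, -0.0]
contact_force: [0.8, 0.0, -0.3]
finger_gap: 0.0883
grasp_force: 0.0
```

drive_tool(
  series=[-0.025, -0.022, 0, 0, 0, -0.025, -0.022, 0, 0, 0, -0.025, -0.022, 0, 0, 0, -0.025, -0.022, 0, 0, 0, -0.025, -0.022, 0, 0, 0],
)

```text
clock: 1.35
ee_pos: [0.4403, 0.1832, 0.2386]
tool_rot: [-0.0, 0.134, 0.991, -0.0]
contact_force: [0.5, -0.3, 0.4]
finger_gap: 0.0882
grasp_force: 0.0
```

drive_tool(
  series=[-0.025, -0.022, 0, 0, 0, -0.025, -0.022, 0, 0, 0, -0.025, -0.022, 0, 0, 0, -0.025, -0.022, 0, 0, 0, -0.025, -0.022, 0, 0, 0],
)

```text
clock: 1.77
ee_pos: [0.5316, 0.0439, 0.2385]
tool_rot: [-0.0, 0.134, 0.991, -0.0]
contact_force: [0.2, -0.4, -0.0]
finger_gap: 0.0877
grasp_force: 0.0
```

drive_tool(
  series=[0, 0, 0, -0.103, 0.3, 0, 0, 0, -0.103, 0.3, 0, 0, 0, -0.103, 0.3, 0, 0, 0, -0.103, 0.3, 0, 0, 0, -0.103, 0.3],
)

```text
clock: 2.18
ee_pos: [0.5309, 0.0454, 0.2384]
tool_rot: [-0.0, -0.125, 0.992, 0.0]
contact_force: [0.2, 0.5, -0.3]
finger_gap: 0.0621
grasp_force: 0.0
```

drive_tool(
  series=[0, 0, 0, 0, 0.3, 0, 0, 0, 0, 0.3, 0, 0, 0, 0, 0.3],
)

```text
clock: 2.43
ee_pos: [0.531, 0.0455, 0.2385]
tool_rot: [-0.0, -0.121, 0.993, 0.0]
contact_force: [0.2, -0.2, 0.6]
finger_gap: 0.0618
grasp_force: 0.0
```

```bash
python3 - <<'E'
from h import *
o=status.get_obs();p,d=get_image("wrist");cv2.imwrite("pics/w1.png",p[:,:,::-1]);np.savez("pics/w1.npz",p=p,d=d,e=o["ee_pos"],q=o["tool_rot"])
print(o["ee_pos"],o["tool_rot"])
E
```

```text
[0.53101222 0.04549799 0.23851434] [-2.42969844e-04 -1.21481829e-01  9.92593626e-01  2.49440329e-05]
```

View pics/w1.png

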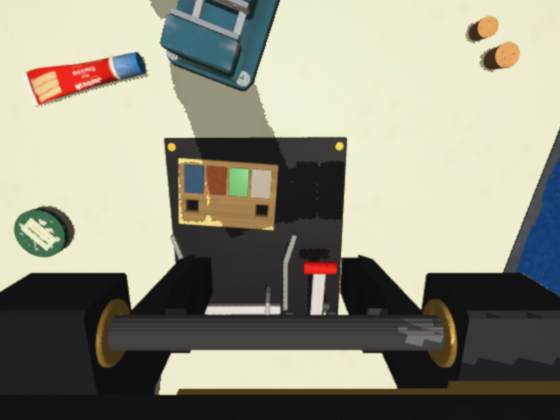

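Wrist view: the plate's front edge runs from (165,138) to (347,138). The board spans (180,158) to (274,229), the roller is at (320,268) and the fence mouths are at (177,238) and (293,238).

```bash
cat >> h.py <<'E'
def save(n,name):
    o=status.get_obs();p,d=get_image(n);cv2.imwrite(f"pics/{name}.png",p[:,:,::-1])
    hsv=cv2.cvtColor(p,cv2.COLOR_RGB2HSV).astype(int)
    return o,p,d,hsv
E
python3 - <<'E'
from h import *
f=np.load("pics/w1.npz");p=f["p"];o=dict(ee_pos=f["e"],tool_rot=f["q"]);C=cam("wrist",o)
h,s,v=[a.astype(int) for a in cv2.split(cv2.cvtColor(p,cv2.COLOR_RGB2HSV))]
U,V=np.meshgrid(np.arange(560),np.arange(420))
# plate edges: front (first dark row), sides
dark=v<70
us=[u for u in range(180,335,4)];fr=[(u,np.argmax(dark[120:,u])+120) for u in us]
rt=[(330+np.argmax(~dark[r,330:]),r) for r in range(150,225,4)]
lf=[(170-np.argmax(~dark[r,170::-1]),r) for r in range(150,225,4)]
F,Rr,L=[plane(C,x,.005)[:,:2]*1000 for x in(fr,rt,lf)]
def line(P):
    vx,vy,x,y=cv2.fitLine(P.astype(np.float32),cv2.DIST_HUBER,0,.01,.01).ravel();return np.degrees(np.arctan2(vy,vx)),np.array([x,y])
for n,P in(("front",F),("left+y",Rr),("right-y",L)): print(n,line(P))
m=((h<8)|(h>172))&(s>150)&(v>100)&(U>295)&(V>255)&(V<280)
c=big(m);print("roller",c.min(0),c.max(0),plane(C,c.mean(0),.047)*1000)
m=(v>75)&(s>30)&(U>172)&(U<284)&(V>150)&(V<235)
m=cv2.morphologyEx(m.astype(np.uint8),cv2.MORPH_CLOSE,np.ones((9,9)))
r=cv2.minAreaRect((plane(C,big(m),.014)[:,:2]*1000).astype(np.float32));print("board",r)
g=(v<45)&(U>184)&(U<272)&(V>198)&(V<218)
n,_,st,ce=cv2.connectedComponentsWithStats(g.astype(np.uint8))
for i in range(1,n):
    if st[i,4]>30: print("hole",st[i],plane(C,ce[i],.014)*1000)
E
```

```text
front (np.float32(-76.08231), array([487.01654  ,   5.4497914], dtype=float32))
left+y (np.float32(14.510668), array([516.4184 , 121.10652], dtype=float32))
right-y (np.float32(12.898603), array([564.84796, -75.55098], dtype=float32))
roller [303 262] [336 274] [[602.0796551  111.63482732  47.        ]]
board ((554.3173828125, -6.949462890625), (77.80322265625, 111.70235443115234), 9.62874984741211)
hole [188 201   9   9  74] [[575.20660151 -43.64178415  14.        ]]
hole [257 206  10   8  80] [[561.71982611  34.69762381  14.        ]]
```

drive_tool(
  series=[-0.0215, 0.012, 0.02, 0, 0.3, -0.0215, 0.012, 0.02, 0, 0.3, -0.021, 0.0115, 0.02, 0, 0.3, -0.021, 0.0115, 0.02, 0, 0.3, 0, 0, 0.02, 0, 0.3],
)

```text
clock: 2.9
ee_pos: [0.6054, 0.1172, 0.138]
tool_rot: [0.003, -0.124, 0.992, 0.002]
contact_force: [0.4, 0.4, -0.4]
finger_gap: 0.0612
grasp_force: 0.0
```

drive_tool(
  series=[0, 0, 0.03, 0, 0.3, 0, 0, 0.03, 0, 0.3, 0, 0, 0, 0, 0.3, 0, 0, 0, 0, 0.3],
)

```text
clock: 3.23
ee_pos: [0.6011, 0.1118, 0.0777]
tool_rot: [-0.002, -0.123, 0.992, -0.0]
contact_force: [0.3, -0.6, 0.0]
finger_gap: 0.0618
grasp_force: 0.0
```

```bash
python3 - <<'E'
from h import *
o,p,d,hsv=save("wrist","w2");C=cam("wrist",o);h,s,v=hsv[...,0],hsv[...,1],hsv[...,2]
print(o["ee_pos"],o["contact_force"])
m=((h<8)|(h>172))&(s>150)&(v>100); m[:240]=0;m[340:]=0
c=big(m);print(c.min(0),c.max(0),plane(C,c.mean(0),.047)*1000)
E
```

```text
[0.60105152 0.11178072 0.07773275] [ 0.31044144 -0.61528872  0.02690648]
[245 240] [308 261] [[602.13156078 111.21581316  47.        ]]
```

View pics/w2.png

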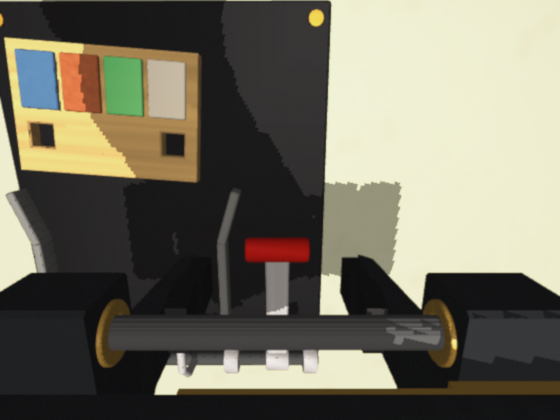

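The roller is at (277,250), centred between the fingers within 1 mm. I'll descend and grip its ends.

drive_tool(
  series=[0, 0, 0.025, 0, 0.3, 0, 0, 0.0245, 0, 0.3, 0, 0, 0, 0, 0.3, 0, 0, 0, 0, 1, 0, 0, 0, 0, 1],
  force=25,
)

```text
clock: 3.7
ee_pos: [0.6037, 0.1124, 0.0315]
tool_rot: [0.002, -0.123, 0.992, 0.0]
contact_force: [-0.6, -0.1, 1.0]
finger_gap: 0.0507
grasp_force: 0.0
```

drive_tool(
  series=[0, 0, 0, 0, 1, 0, 0, 0, 0, 1, 0, 0, 0, 0, 1, 0, 0, 0, 0, 1],
)

```text
clock: 4.03
ee_pos: [0.6031, 0.113, 0.0308]
tool_rot: [0.001, -0.123, 0.992, 0.001]
contact_force: [-1.1, 1.1, 7.1]
finger_gap: 0.0357
grasp_force: 25.0
```

drive_tool(
  series=[-0.0025, 0, -0.0079, 0, 1, -0.0032, 0, -0.0076, 0, 1, -0.0038, 0, -0.0074, 0, 1, -0.0045, 0, -0.007, 0, 1, -0.005, 0, -0.0066, 0, 1],
)

```text
clock: 4.45
ee_pos: [0.6195, 0.1171, 0.0662]
tool_rot: [-0.001, -0.123, 0.992, 0.0]
contact_force: [-2.0, 3.8, -5.0]
finger_gap: 0.0355
grasp_force: 25.0
```

drive_tool(
  series=[-0.0056, 0, -0.0061, 0, 1, -0.0061, 0, -0.0056, 0, 1, -0.0066, 0, -0.005, 0, 1, -0.007, 0, -0.0045, 0, 1, -0.0074, 0, -0.0038, 0, 1],
)

```text
clock: 4.87
ee_pos: [0.6532, 0.1254, 0.0929]
tool_rot: [0.001, -0.123, 0.992, 0.0]
contact_force: [-0.8, 2.4, 3.0]
finger_gap: 0.0354
grasp_force: 25.0
```

drive_tool(
  series=[0, 0, 0, 0, 1, 0, 0, 0, 0, 1],
)

```text
clock: 5.03
ee_pos: [0.6537, 0.1256, 0.0931]
tool_rot: [0.002, -0.123, 0.992, 0.001]
contact_force: [-2.7, 3.3, 6.8]
finger_gap: 0.0353
grasp_force: 25.0
```

Lever stays up at the open pose. I'll release, rise, and check the vise clearance behind the board.

drive_tool(
  series=[0, 0, 0, 0, 0.3, 0, 0, 0, 0, 0.3, 0, 0, 0, 0, 0.3, 0, 0, -0.03, 0, 0.3, 0, 0, -0.04, 0, 0.3],
)

```text
clock: 5.45
ee_pos: [0.65, 0.1225, 0.1578]
tool_rot: [-0.004, -0.123, 0.992, -0.001]
contact_force: [0.4, 0.1, 0.4]
finger_gap: 0.0617
grasp_force: 0.0
```

drive_tool(
  series=[0.038, -0.02, -0.02, 0, 0.3, 0.038, -0.02, 0, 0, 0.3, 0.038, -0.02, 0, 0, 0.3, 0.038, -0.02, 0, 0, 0.3, 0.037, -0.023, 0, 0, 0.3],
)

```text
clock: 5.87
ee_pos: [0.5006, -0.0156, 0.1787]
tool_rot: [0.0, -0.123, 0.992, -0.0]
contact_force: [0.3, -0.9, -0.6]
finger_gap: 0.0617
grasp_force: 0.0
```

drive_tool(
  series=[0, 0, 0, 0, 0.45, 0, 0, 0, 0, 0.45, 0, 0, 0, 0, 0.45],
)

```text
clock: 6.12
ee_pos: [0.5033, -0.0142, 0.1787]
tool_rot: [0.001, -0.122, 0.992, 0.0]
contact_force: [0.8, -0.6, 0.2]
finger_gap: 0.0485
grasp_force: 0.0
```

```bash
python3 - <<'E'
from h import *
O=np.array([.6415,.0205]);a=np.radians(13.95);B=np.array([[np.cos(a),np.sin(a)],[-np.sin(a),np.cos(a)]])
o,p,d,hsv=save("wrist","w3");C=cam("wrist",o)
print(o["ee_pos"],o["finger_gap"],"tool in binder",B@(o["ee_pos"][:2]-O))
# obstacle cloud from the top camera
f=np.load("pics/top0.npz");D=f["d"];K,Rm,t=cam("top")
U,V=np.meshgrid(np.arange(560),np.arange(420));P=np.stack([(U-K[0,2])/K[0,0]*D,(V-K[1,2])/K[1,1]*D,D],-1)@Rm.T+t
b=(P[...,:2]-O)@B.T;m=(D>0)&(b[...,0]<-160)&(b[...,0]>-300)&(abs(b[...,1]+.0)<.13)
m=(D>0)&(b[...,0]>-.33)&(b[...,0]<-.16)&(abs(b[...,1])<.13)&(P[...,2]>.02)
for x0 in np.arange(-.32,-.16,.02):
    k=m&(b[...,0]>=x0)&(b[...,0]<x0+.02)
    if k.sum(): print(round(x0,3),k.sum(),"zmax",P[...,2][k].max().round(3),"y",b[...,1][k].min().round(3),b[...,1][k].max().round(3))
E
```

```text
[ 0.50333973 -0.01422509  0.17869095] 0.04850009183883088 tool in binder [-0.14245679 -0.00039393]
-0.32 94 zmax 0.081 y -0.035 0.058
-0.3 160 zmax 0.079 y -0.041 0.045
-0.28 95 zmax 0.075 y -0.036 0.034
-0.26 133 zmax 0.079 y -0.045 0.02
-0.24 197 zmax 0.077 y -0.13 0.017
-0.22 36 zmax 0.078 y -0.127 0.019
```

View pics/w3.png

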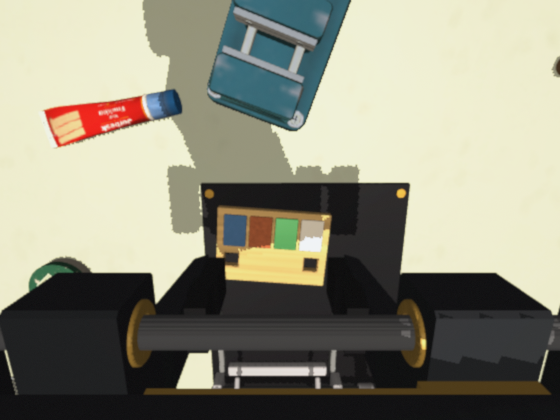

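Vise front at about (290,125), roughly 215 mm in front of the binder origin, and the board lies (217,206)–(326,286), skewed about 4°. The push start is clear. I'll back off a bit and descend.

drive_tool(
  series=[0.0115, -0.003, 0, 0, 0.45, 0, 0, 0.037, 0, 0.45, 0, 0, 0.037, 0, 0.45, 0, 0, 0.037, 0, 0.45, 0, 0, 0.027, 0, 0.45],
)

```text
clock: 6.58
ee_pos: [0.4927, -0.0182, 0.0378]
tool_rot: [0.0, -0.124, 0.992, 0.0]
contact_force: [-0.4, -1.0, -0.1]
finger_gap: 0.0485
grasp_force: 0.0
```

drive_tool(
  series=[0, 0, 0.014, 0, 0.45, 0, 0, 0.009, 0, 0.45, 0, 0, 0.009, 0, 0.45, 0, 0, 0, 0, 0.45, 0, 0, 0, 0, 0.45],
)

```text
clock: 7.0
ee_pos: [0.4924, -0.0193, 0.0085]
tool_rot: [0.0, -0.123, 0.992, 0.0]
contact_force: [0.1, -0.3, -0.7]
finger_gap: 0.0485
grasp_force: 0.0
```

```bash
python3 - <<'E'
from h import *
O=np.array([.6415,.0205]);a=np.radians(13.95);B=np.array([[np.cos(a),np.sin(a)],[-np.sin(a),np.cos(a)]])
o=status.get_obs();print(o["ee_pos"],o["contact_force"],B@(o["ee_pos"][:2]-O))
E
```

```text
[ 0.49237917 -0.0193374   0.00846113] [ 0.11758773 -0.28786495 -0.674514  ] [-0.15432653 -0.00271314]
```

drive_tool(
  series=[-0.007, 0, 0, 0, 0.45, -0.007, 0, 0, 0, 0.45, -0.007, 0, 0, 0, 0.45, -0.007, 0, 0, 0, 0.45, -0.007, 0, 0, 0, 0.45],
)

```text
clock: 7.42
ee_pos: [0.5263, -0.0113, 0.0088]
tool_rot: [0.0, -0.123, 0.992, -0.0]
contact_force: [-2.4, -0.1, 1.8]
finger_gap: 0.0485
grasp_force: 0.9
```

drive_tool(
  series=[-0.007, 0.001, 0, 0, 0.45, -0.007, 0.001, 0, 0, 0.45, -0.007, 0.001, 0, 0, 0.45, -0.007, 0.001, 0, 0, 0.45, -0.007, 0.001, 0, 0, 0.45],
)

```text
clock: 7.83
ee_pos: [0.5589, 0.0024, 0.0082]
tool_rot: [-0.0, -0.123, 0.992, 0.0]
contact_force: [-1.9, -0.9, 1.2]
finger_gap: 0.0488
grasp_force: 0.9
```

```bash
python3 - <<'E'
from h import *
O=np.array([.6415,.0205]);a=np.radians(13.95);B=np.array([[np.cos(a),np.sin(a)],[-np.sin(a),np.cos(a)]])
o,p,d,hsv=save("top","t4");print(o["ee_pos"],o["contact_force"],B@(o["ee_pos"][:2]-O))
cv2.imwrite("pics/t4c.png",cv2.resize(p[150:290,230:380,::-1],None,fx=4,fy=4))
o,p,d,hsv=save("side","s4")
cv2.imwrite("pics/s4c.png",cv2.resize(p[150:250,210:360,::-1],None,fx=4,fy=4))
E
```

```text
[0.55890541 0.00242521 0.00824271] [-1.87021832 -0.94498695  1.2016323 ] [-0.08451596  0.00236979]
```

View pics/s4c.png

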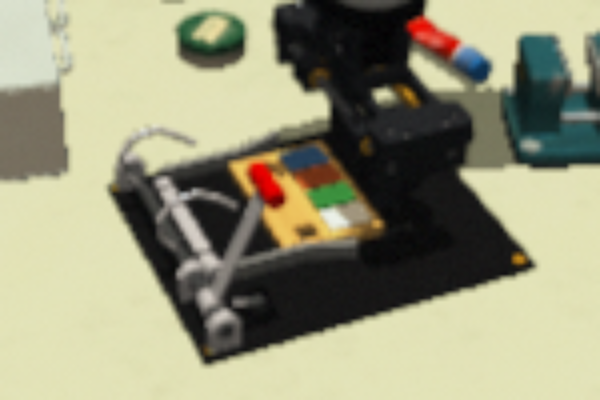

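The side crop shows the prongs up (about (180,130)), the lever raised at (265,185) and the board entering squarely between the fences. I'll keep pushing.

drive_tool(
  series=[-0.007, 0, 0, 0, 0.45, -0.007, 0, 0, 0, 0.45, -0.007, 0, 0, 0, 0.45, -0.007, 0, 0, 0, 0.45, -0.007, 0, 0, 0, 0.45],
)

```text
clock: 8.35
ee_pos: [0.5932, 0.0109, 0.0082]
tool_rot: [0.0, -0.123, 0.992, 0.0]
contact_force: [-0.5, 0.0, -0.1]
finger_gap: 0.0483
grasp_force: 0.4
```

drive_tool(
  series=[-0.003, 0, 0, 0, 0.45, -0.003, 0, 0, 0, 0.45, -0.002, 0, 0, 0, 0.45, -0.002, 0, 0, 0, 0.45],
)

```text
clock: 8.68
ee_pos: [0.6017, 0.013, 0.0083]
tool_rot: [-0.0, -0.123, 0.992, -0.0]
contact_force: [-2.5, -0.2, 1.6]
finger_gap: 0.0485
grasp_force: 0.9
```

drive_tool(
  series=[-0.002, 0, 0, 0, 0.45, -0.002, 0, 0, 0, 0.45],
)

```text
clock: 8.85
ee_pos: [0.6058, 0.014, 0.0083]
tool_rot: [-0.0, -0.123, 0.992, -0.0]
contact_force: [-4.0, -2.2, 0.7]
finger_gap: 0.0484
grasp_force: 3.0
```

drive_tool(
  series=[-0.002, 0, 0, 0, 0.45, 0, 0, 0, 0, 0.45],
)

```text
clock: 9.02
ee_pos: [0.6058, 0.0139, 0.0081]
tool_rot: [-0.002, -0.123, 0.992, -0.001]
contact_force: [-5.9, -1.2, 3.5]
finger_gap: 0.0481
grasp_force: 2.6
```

drive_tool(
  series=[-0.003, 0, 0, 0, 0.45, -0.003, 0, 0, 0, 0.45, 0, 0, 0, 0, 0.45],
)

```text
clock: 9.27
ee_pos: [0.606, 0.0138, 0.0076]
tool_rot: [-0.008, -0.123, 0.992, -0.002]
contact_force: [-15.6, -2.2, 11.3]
finger_gap: 0.0485
grasp_force: 7.7
```

```bash
python3 - <<'E'
from h import *
O=np.array([.6415,.0205]);a=np.radians(13.95);B=np.array([[np.cos(a),np.sin(a)],[-np.sin(a),np.cos(a)]])
o,p,d,hsv=save("side","s5");print(o["ee_pos"],o["contact_force"],B@(o["ee_pos"][:2]-O))
cv2.imwrite("pics/s5c.png",cv2.resize(p[150:250,210:360,::-1],None,fx=5,fy=5,interpolation=cv2.INTER_CUBIC))
E
```

```text
[0.6059758  0.01380665 0.00757354] [-15.57045096  -2.24331765  11.26398017] [-0.03609007  0.00206806]
```

View pics/s5c.png

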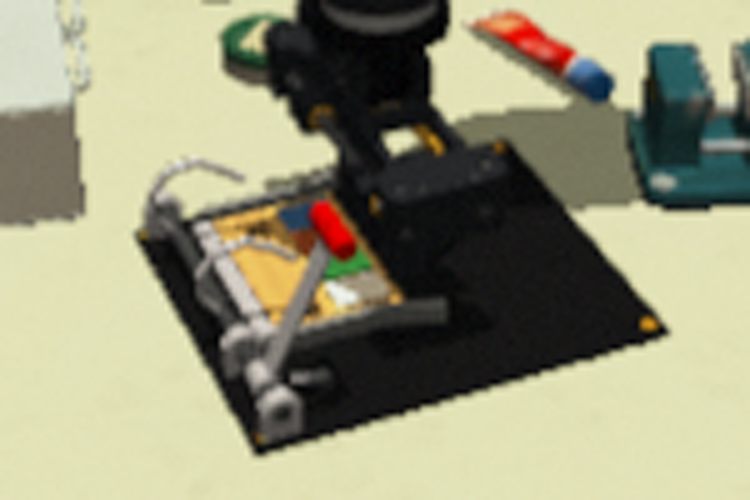

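Board rests hard against the stop (about (235,270) in the crop) with no more motion under 15 N. I'll back off, rise, and look from above.

drive_tool(
  series=[0.015, 0, 0, 0, 0.45, 0.03, 0, 0, 0, 0.45, 0.01, 0, -0.03, 0, 0.45, 0, 0, -0.04, 0, 0.45, 0, 0, -0.04, 0, 1],
)

```text
clock: 9.73
ee_pos: [0.5593, 0.0026, 0.1189]
tool_rot: [-0.001, -0.123, 0.992, 0.0]
contact_force: [1.2, 0.3, -0.3]
finger_gap: 0.0436
grasp_force: 0.0
```

drive_tool(
  series=[0, 0, -0.04, 0, 1, 0, 0, -0.03, 0, 1, 0, 0, 0, 0, 1, 0, 0, 0, 0, 1],
)

```text
clock: 10.07
ee_pos: [0.5622, 0.0029, 0.1903]
tool_rot: [0.003, -0.123, 0.992, 0.0]
contact_force: [0.7, -0.7, -0.3]
finger_gap: 0.0174
grasp_force: 0.0
```

```bash
python3 - <<'E'
from h import *
O=np.array([.6415,.0205]);a=np.radians(13.95);B=np.array([[np.cos(a),np.sin(a)],[-np.sin(a),np.cos(a)]])
o,p,d,hsv=save("top","t6");print(o["ee_pos"],o["finger_gap"],B@(o["ee_pos"][:2]-O))
o,p,d,hsv=save("wrist","w6");C=cam("wrist",o);h,s,v=np.moveaxis(hsv,-1,0)
m=((h<8)|(h>172))&(s>150)&(v>90);m[:, :290]=0;m[340:]=0
n,_,st,ce=cv2.connectedComponentsWithStats(m.astype(np.uint8))
for i in range(1,n):
    if st[i,4]>60: print("red",st[i],B@(plane(C,ce[i],.109)[0,:2]-O))
E
```

```text
[0.5621873  0.00285851 0.19027821] 0.01741505026144409 [-0.08122641  0.00199914]
```

View pics/w6.png

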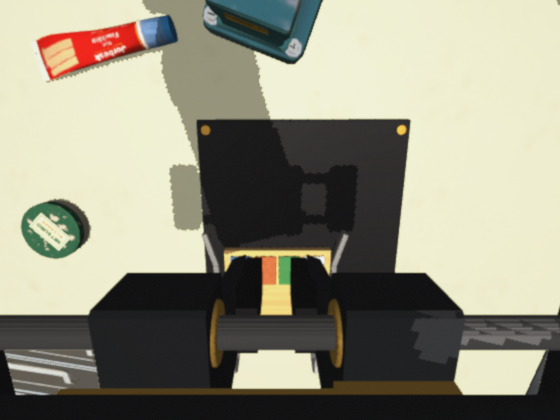

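The board's front edge is level at v≈250 and centred between the fences at (210,250) and (343,250). The tin is at (53,230). I'll regrip the roller at its open pose and run the arc in reverse.

drive_tool(
  series=[-0.024, 0.0195, 0, 0, 0.3, -0.024, 0.0195, 0, 0, 0.3, -0.024, 0.0195, 0, 0, 0.3, -0.024, 0.0195, 0, 0, 0.3, -0.0225, 0.019, 0, 0, 0.3],
)

```text
clock: 10.58
ee_pos: [0.6515, 0.1268, 0.1858]
tool_rot: [-0.002, -0.123, 0.992, -0.0]
contact_force: [0.9, -0.6, -0.7]
finger_gap: 0.0405
grasp_force: 0.0
```

drive_tool(
  series=[0, 0, 0, 0, 0.3, 0, 0, 0, 0, 0.3, 0, 0, 0, 0, 0.3, 0, 0, 0, 0, 0.3],
)

```text
clock: 10.92
ee_pos: [0.6507, 0.1236, 0.187]
tool_rot: [-0.001, -0.122, 0.993, -0.001]
contact_force: [-0.4, 0.5, 0.2]
finger_gap: 0.061
grasp_force: 0.0
```

```bash
python3 - <<'E'
from h import *
O=np.array([.6415,.0205]);a=np.radians(13.95);B=np.array([[np.cos(a),np.sin(a)],[-np.sin(a),np.cos(a)]])
o,p,d,hsv=save("wrist","w7");print(o["ee_pos"],o["finger_gap"],"to go",B@(np.array([.6537,.1256])-o["ee_pos"][:2]))
C=cam("wrist",o);h,s,v=np.moveaxis(hsv,-1,0)
m=((h<8)|(h>172))&(s>150)&(v>90);m[340:]=0
n,_,st,ce=cv2.connectedComponentsWithStats(m.astype(np.uint8))
for i in range(1,n):
    if st[i,4]>60: print("red",st[i],plane(C,ce[i],.109)[0])
E
```

```text
[0.65066046 0.12362433 0.18702716] 0.06104052544447704 to go [0.00342618 0.00118464]
red [252 217  52  19 934] [0.65151053 0.12364578 0.109     ]
```

View pics/w7.png

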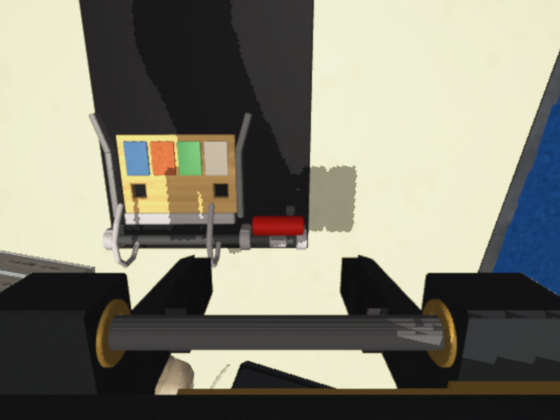

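Board is flush with the stop bar (v≈215), with its holes at (139,190) and (220,190) in front of the open prongs. The roller at (278,226) is under the tool, so I'll descend and grip.

drive_tool(
  series=[-0.002, 0, 0.03, 0, 0.3, 0, 0, 0.03, 0, 0.3, 0, 0, 0.02, 0, 0.3, 0, 0, 0.013, 0, 0.3, 0, 0, 0, 0, 0.3],
)

```text
clock: 11.38
ee_pos: [0.6514, 0.1243, 0.0924]
tool_rot: [-0.003, -0.122, 0.992, -0.001]
contact_force: [-0.4, -0.5, 0.0]
finger_gap: 0.0619
grasp_force: 0.0
```

drive_tool(
  series=[0, 0, 0, 0, 1, 0, 0, 0, 0, 1, 0, 0, 0, 0, 1, 0, 0, 0, 0, 1, 0, 0, 0, 0, 1],
  force=25,
)

```text
clock: 11.8
ee_pos: [0.6545, 0.1258, 0.0967]
tool_rot: [0.001, -0.123, 0.992, -0.0]
contact_force: [-0.5, -1.3, 3.6]
finger_gap: 0.0352
grasp_force: 25.0
```

drive_tool(
  series=[0.0074, 0, 0.0038, 0, 1, 0.007, 0, 0.0045, 0, 1, 0.0066, 0, 0.005, 0, 1, 0.0061, 0, 0.0056, 0, 1, 0.0056, 0, 0.0061, 0, 1],
)

```text
clock: 12.22
ee_pos: [0.6237, 0.1182, 0.0723]
tool_rot: [0.003, -0.123, 0.992, 0.0]
contact_force: [0.8, -1.6, 3.5]
finger_gap: 0.0354
grasp_force: 25.0
```

drive_tool(
  series=[0.005, 0, 0.0066, 0, 1, 0.0045, 0, 0.007, 0, 1, 0.0038, 0, 0.0074, 0, 1, 0.0032, 0, 0.0076, 0, 1, 0.0025, 0, 0.0079, 0, 1],
)

```text
clock: 12.63
ee_pos: [0.6034, 0.1132, 0.033]
tool_rot: [0.0, -0.123, 0.992, -0.0]
contact_force: [-0.2, -0.7, 35.2]
finger_gap: 0.0356
grasp_force: 25.0
```

drive_tool(
  series=[0, 0, 0.002, 0, 1, 0, 0, 0.001, 0, 1, 0, 0, 0, 0, 1],
)

```text
clock: 12.88
ee_pos: [0.6034, 0.1132, 0.0327]
tool_rot: [0.0, -0.123, 0.992, -0.001]
contact_force: [-3.2, -2.8, 20.3]
finger_gap: 0.0358
grasp_force: 25.0
```

drive_tool(
  series=[0, 0, -0.002, 0, 0.3, 0, 0, 0, 0, 0.3, 0, 0, 0, 0, 0.3, 0, 0, 0, 0, 0.3, 0, 0, -0.02, 0, 0.3],
)

```text
clock: 13.3
ee_pos: [0.6005, 0.1129, 0.0492]
tool_rot: [-0.004, -0.123, 0.992, -0.0]
contact_force: [0.6, -0.1, -0.5]
finger_gap: 0.0616
grasp_force: 0.0
```

drive_tool(
  series=[0, 0, -0.04, 0, 0.3, -0.015, 0, -0.04, 0, 0.3, -0.02, 0, -0.04, 0, 0.3, -0.02, 0, -0.03, 0, 0.3, -0.01, 0, 0, 0, 0.3],
)

```text
clock: 13.72
ee_pos: [0.6702, 0.131, 0.2062]
tool_rot: [0.007, -0.122, 0.992, 0.002]
contact_force: [1.3, 1.2, 0.7]
finger_gap: 0.0618
grasp_force: 0.0
```

drive_tool(
  series=[0, 0, 0, 0, 0.3, 0, 0, 0, 0, 0.3],
)

```text
clock: 13.88
ee_pos: [0.6638, 0.1287, 0.1978]
tool_rot: [-0.001, -0.123, 0.992, -0.0]
contact_force: [-0.2, 0.2, -0.3]
finger_gap: 0.0615
grasp_force: 0.0
```

```bash
python3 - <<'E'
from h import *
o,p,d,hsv=save("wrist","w8");print(o["ee_pos"],o["contact_force"])
a=cv2.resize(p[60:300,60:340,::-1],None,fx=1.6,fy=1.6,interpolation=cv2.INTER_CUBIC)
o,p,d,hsv=save("side","s8")
b=cv2.resize(p[160:240,230:345,::-1],None,fx=3,fy=3,interpolation=cv2.INTER_CUBIC)
W=np.zeros((384,800,3),np.uint8);W[:,:448]=a;W[:240,452:797]=b;cv2.imwrite("pics/fin.png",W)
T=cam("top");f=np.load("pics/top0.npz")["p"];o,p,d,hsv=save("top","t8")
for n,(y,x) in dict(bottle=(slice(235,268),slice(155,187)),tin=(slice(186,212),slice(372,397))).items():
    print(n,"mean abs diff",np.abs(p[y,x].astype(int)-f[y,x]).mean())
E
```

```text
[0.66378307 0.12866717 0.19776341] [-0.22338243  0.16268206 -0.28823618]
bottle mean abs diff 1.047979797979798
tin mean abs diff 0.4928205128205128
```

View pics/fin.png

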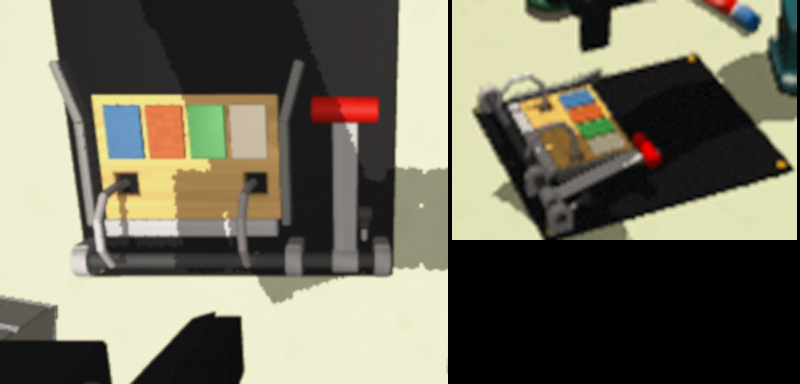

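The lever is down (red roller at (345,110)) and both prongs enter the holes at (126,183) and (256,183). The board is against the stop, and the bottle and tin have not moved.

```bash
python3 -c "
from plant import ticket
print(ticket.close_job())"
```

```text
the job is handed in; nothing more can be done
None
```

The job is done and handed in at about 14 s: the lever was opened, the board pushed home against the stop, and the prongs closed through both holes, with the bottle and tin not moved.

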